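# Load and close a split grinding jar

## Robot

A 6-joint arm with a two-finger parallel gripper is mounted at the origin on a cart in front of the work surface, level with it; the furniture and walls round the work are solid. World frame = base frame: x ahead of the robot, y to its left, z up, the work surface at z = 0. Lengths are in mm, angles in rad, forces in N, time in s.
With the tool pointing down it reaches from about 350 to 775 mm from the base axis. Payload 7.3 kg.
Tool frame: the origin (TCP) lies at the very end of the fingers, on their centre line; the grasp point (between the pads) lies 19 mm behind it; z points along the fingers, y is the line along which they close (so a half turn about z gives the same grasp; the last joint's range is limited). The gripper opens to 92 mm and grips with 3 to 60 N. Pads are 19 mm wide; open, the fingers measure 130 mm over their backs; the gripper's body (75 mm by 190 mm) begins 47 mm behind the grasp point.
Start: joints at [1.096, 0.342, 1.524, -0, 1.275, -0.146], TCP at [169.512, 496.901, 226.741] pointing down, gripper open.
Joint ranges: [-2.53, 2.53], [-0.77, 2.02], [0.04, 2.7], [-1, 4.14], [0.28, 2.66], [-3.11, 3.11]. Speed limits (rad/s): [2.57, 2.57, 3.14, 3.14, 3.14, 3.14].

## Interface

Orientations are given as [roll, pitch, yaw] about the fixed x, y, z axes, in that order (R = Rz(yaw) Ry(pitch) Rx(roll)).
In Python, from plant import get_obs, vision, workorder gives the robot as it stands.
- The arm moves only by the shell command python3 -m pendant 'ROWS' [OPENING]. ROWS is a JSON object of lists of equal length, an entry for each row: "dp": the shift along the tool's x, y, z in m, a list of three; "rotation": the turn, a rotation vector about the tool's x, y, z in rad, a list of three. A call has 1 to 8 rows; each row is the pose to reach, as a shift and turn from the pose commanded when the call began, along the tool's axes at that moment; what a row does not reach only later rows make up. A row lasts 1/8 s, in which the tool goes at most 62.5 mm and 10.7 degrees, less where a joint would pass 70% of its speed; a pose out of reach is approached as far as the arm can. A call with a gripper value outside its range is refused whole. OPENING is the finger opening in m, from 0 to 0.0918, set as the call begins (- or left out, the last holds). The fingers move at their own pace and stop on an object; the grip force is fixed at half the most. Time passes only in rows, so rows that repeat a pose let the fingers close. It gives the time, the measured TCP pose, the force, the opening and the grip force at its end, in the units of the state.
- get_obs(): the state, without advancing time (a new reading comes with each control period).
- vision.capture(name): name is "scene" or "side" or "wrist"; returns a dict with "pixels" (420x560x3 uint8, red, green, blue), "vfov" (degrees; the focal length in pixels is half the picture's height over the tangent of half this angle, whatever the lens; pixels are square), "cx", "cy" (the principal point, pixels), "dist" ([k1, k2, p1, p2, k3] as OpenCV has them; the pictures are not rectified), "pose" (4x4, takes a point from camera to world coordinates); the wrist camera has in their place "T_tool_cam" (4x4, takes a point from camera to tool coordinates, whose origin is the TCP and whose axes are the flange's). Camera axes: x right, y up, looking along -z (the intrinsics and any distortion apply to the point x, -y, -z); pixel columns grow to the right and rows downward; lengths in mm; the calibration is good to about 2 mm. A picture is of the moment at which its call begins: read the wrist's pose just before it. There is no depth.
- workorder.close_job(): hands the job in; it is judged then, once.
The state is a dict: "time": time; "joint_positions": joint angles; "dq": joint speeds; "tau": joint torques, N m; "tool_pos": TCP position; "tcp_rot": TCP orientation; "contact_force": force on the tool from outside, world axes, zero at the start; "moment": the same for the moment, N m; "grip_width": finger opening in mm; "finger_force": force on a finger pad.
Only numpy, scipy, OpenCV 4.12 (cv2) and the standard library are available. Lean on these libraries where they do the work, as an engineer would, in place of code of your own. Each camera call takes 0.05 s, during which the arm holds its last target. There are 200 camera calls.

## Task

Pick up the small green pouring tray by its black fin, tip its four white grinding balls over the mouth of the open grinding jar so that all four go in, and stand the empty tray back upright on the worktop. Then fit the steel lid onto the jar's two brass dowels and press it fully home against the springy orange gasket, metal to metal, and finish still holding it pressed shut with the gripper (do not let go). Leave the other things on the worktop where they are.

Things in the scene. Friction and masses are not known exactly. Their poses are not given: they have to be found in the camera images.
- jar: lower jar half, fixed: steel block 124 (x) x 92 (y) x 62 (high) mm on a foot plate 164 x 60 x 8; round cavity of 70 mm diameter, 50 deep, open on top. Two brass dowels, 8 mm diameter, at x = -52 and +52, y = 0, end 13 mm above the top face (last 5 mm tapered to 3). Origin: centre of underside, z up; a half turn about z makes no difference
- jar_mouth (a point): centre of the jar's mouth, at the level of the block's top face, 62 mm above the worktop
- gasket (a joint): orange ring round the mouth (inside 70, outside 78 mm) on springs: 0 = up, 5 mm above the top face; 0.005 = flush. 6 N starts it, 14 N presses it flush, including the lid's own weight (about 3 N, which alone does not close it); pushing on, metal to metal, does no harm
- lid: loose steel lid, about 0.3 kg, lying flat: plate 124 (x) x 92 (y) x 14 mm, two 10 mm through holes at x = -52 and +52, y = 0; on top a central blue grip rib, 56 long (x), 22 thick (y), from 14 to 51 mm above the underside. Origin: centre of underside, z up; a half turn makes no difference. Seated: origin 62 mm above the worktop, x along the jar's x
- lid_rib (a point): grip point at the middle of the lid's blue rib, 38 mm above the lid's underside
- tray: loose green tray, about 0.15 kg: pan 56 wide (y), x = -51 to 54 mm, walls 30 high, open in front (-x). Floor flat (4 thick) behind x = 0, ahead a 12 degree ramp up to the spout: level, the balls stay; tipped spout down past 15 degrees they roll out (35 is ample). Behind, a black grip fin: 12 thick (y), x = 61 to 95, 64 high. Origin: underside, below the ramp's start, z up
- tray_fin (a point): grip point on the tray's black fin: x = 78 mm, 46 mm above the tray's underside
- tray_spout (a point): middle of the tray's spout edge: x = -51 mm, 15 mm above the tray's underside
- ball_1_center (a point): centre of a white ceramic grinding ball of 18 mm diameter, about 18 g, one of four alike lying loose in the tray
- ball_2_center (a point): centre of a white ceramic grinding ball of 18 mm diameter, about 18 g, one of four alike lying loose in the tray
- ball_3_center (a point): centre of a white ceramic grinding ball of 18 mm diameter, about 18 g, one of four alike lying loose in the tray
- ball_4_center (a point): centre of a white ceramic grinding ball of 18 mm diameter, about 18 g, one of four alike lying loose in the tray
- beaker: empty clear beaker, 72 mm across and 92 mm high, standing behind the work; loose bystander, to be left alone. Origin at the centre of its underside.
- cream_jar: white cream jar, 62 mm across and 51 mm high, standing behind the work; loose bystander, to be left alone. Origin at the centre of its underside.
- vial: small vial with white cap, 22 mm across and 49 mm high, behind the work; loose bystander, to be left alone. Origin at the centre of its underside.
Things that resemble listed ones, but are neither listed nor needed, are in the scene too. What is shaped like the tray but purple is not meant.

How it is judged:
By the outcome, as a careful person would: the job done as asked, in the order asked, and still so for the second after the job is handed in, while the arm keeps its last pose, push and grip.
It also fails if it takes over 72 s, if anything falls off the work surface, if the arm or the gripper's body presses on something with over 40 N, if the wrist force passes 120 N, or if a joint passes its speed limit or range.

## Working session

There is one attempt and no reset: what is moved stays moved. The work goes in short steps, Python scripts to look and compute and a shell command to move; the robot and the scene stay as the last step left them, time stands still between calls to the robot, and variables do not carry over. Pictures are saved under pics/ and viewed, at most 10 in all, crops included, and the job is handed in when it is done.

```bash
ls; mkdir -p pics
cat > h.py <<'E'
import numpy as np,cv2,json
from scipy.spatial.transform import Rotation as R
from plant import get_obs,vision,workorder
def snap(n,f):
    o=get_obs();c=vision.capture(n);cv2.imwrite('pics/%s.png'%f,c['pixels'][...,::-1])
    d={k:np.asarray(v).tolist() for k,v in c.items() if k!='pixels'}
    d['obs']={k:np.asarray(v).tolist() for k,v in o.items()}
    json.dump(d,open('pics/%s.json'%f,'w'));return c
def cam(f):
    c=json.load(open('pics/%s.json'%f));h=420
    fl=h/2/np.tan(np.radians(c['vfov'])/2)
    K=np.array([[fl,0,c['cx']],[0,fl,c['cy']],[0,0,1]])
    if 'pose' in c: T=np.array(c['pose'])
    else:
        o=c['obs'];W=np.eye(4);W[:3,:3]=R.from_euler('xyz',o['tcp_rot']).as_matrix();W[:3,3]=o['tool_pos'];T=W@np.array(c['T_tool_cam'])
    return K,np.array(c['dist']),T
def ray(f,uv):
    K,D,T=cam(f);n=cv2.undistortPoints(np.array([[uv]],float),K,D)[0,0]
    return T[:3,3],T[:3,:3]@np.array([n[0],-n[1],-1])
def atz(f,uv,z):
    o,d=ray(f,uv);return o+d*(z-o[2])/d[2]
def proj(f,P):
    K,D,T=cam(f);P=np.atleast_2d(P);q=(P-T[:3,3])@T[:3,:3];q=q*[1,-1,-1]
    return cv2.projectPoints(q,np.zeros(3),np.zeros(3),K,D)[0][:,0]
def tri(*ps):
    A=np.zeros((3,3));b=np.zeros(3)
    for f,uv in ps:
        o,d=ray(f,uv);d/=np.linalg.norm(d);M=np.eye(3)-np.outer(d,d);A+=M;b+=M@o
    return np.linalg.solve(A,b)
E
python3 - <<'E'
from h import *
for n in ['scene','side','wrist']:
    c=snap(n,n+'0');print(n,c['vfov'],cam(n+'0')[2].round(2).tolist(),c['dist'])
o=get_obs();print(o)
a,b=cv2.imread('pics/scene0.png'),cv2.imread('pics/side0.png')
E
```

```text
pics
scene 53.65886616038074 [[0.91, 0.17, -0.36, 127.81], [-0.4, 0.44, -0.8, -811.1], [0.02, 0.88, 0.47, 571.59], [0.0, 0.0, 0.0, 1.0]] [-0.07708015  0.          0.          0.          0.        ]
side 54.229504896459886 [[-0.88, 0.28, -0.38, 61.34], [-0.47, -0.52, 0.71, 763.1], [-0.0, 0.8, 0.59, 707.76], [0.0, 0.0, 0.0, 1.0]] [0.03058713 0.         0.         0.         0.        ]
wrist 65.19409331383976 [[0.32, -0.91, -0.27, 96.94], [0.95, 0.31, 0.09, 521.12], [-0.0, -0.28, 0.96, 384.89], [0.0, 0.0, 0.0, 1.0]] [-0.06712777  0.          0.          0.          0.        ]
{'time': 0.15, 'joint_positions': array([ 1.09600861e+00,  3.42539386e-01,  1.52479404e+00,  2.95430396e-05,
        1.27540624e+00, -1.46046683e-01]), 'dq': array([ 9.80449661e-04, -3.04295735e-04, -3.08986724e-03, -1.08477736e-03,
        1.64865700e-03,  9.16398753e-05]), 'tau': array([ 1.76654503e-03, -4.31468725e+01, -2.44354123e+01,  7.19883386e-02,
        5.37013833e-02, -8.00329053e-05]), 'tool_pos': array([169.34986634, 496.6142525 , 226.21794613]), 'tcp_rot': array([-3.14046196e+00, -1.94875375e-04,  2.81284290e+00]), 'contact_force': array([ 0.74764589,  0.04704144, -0.2043972 ]), 'moment': array([ 0.05798729, -0.01304813, -0.0310999 ]), 'finger_force': 0.0, 'grip_width': 92.08384948691081}
```

View pics/scene0.png

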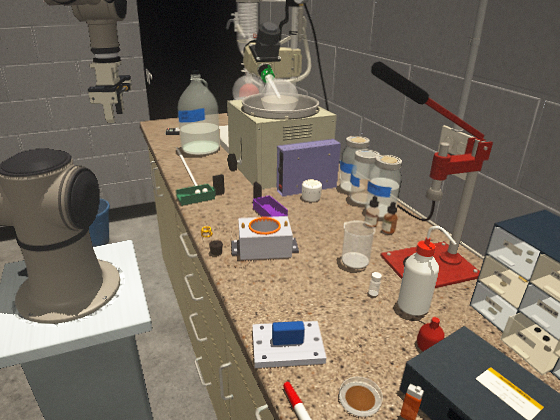

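View pics/side0.png

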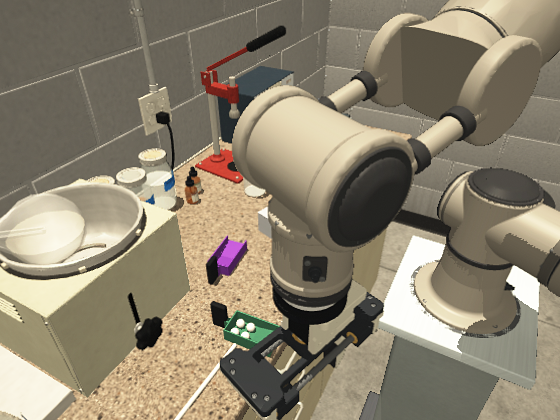

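The scene view shows the tray near (195,193) with its fin at (218,184), the jar at (265,240) and the lid at (288,343). The side view shows the tray at (250,328) with its fin at (219,313). I'll enlarge these.

Run:
```python
from h import *
a,b=cv2.imread('pics/scene0.png'),cv2.imread('pics/side0.png')
def c(i,x,y): 
    return cv2.resize(i[y:y+60,x:x+80],(400,300),interpolation=cv2.INTER_CUBIC)
cv2.imwrite('pics/m0.png',np.vstack([np.hstack([c(a,165,155),c(a,228,206)]),np.hstack([c(a,248,310),c(b,205,295)])]))
```

```text
(no output)
```

View pics/m0.png

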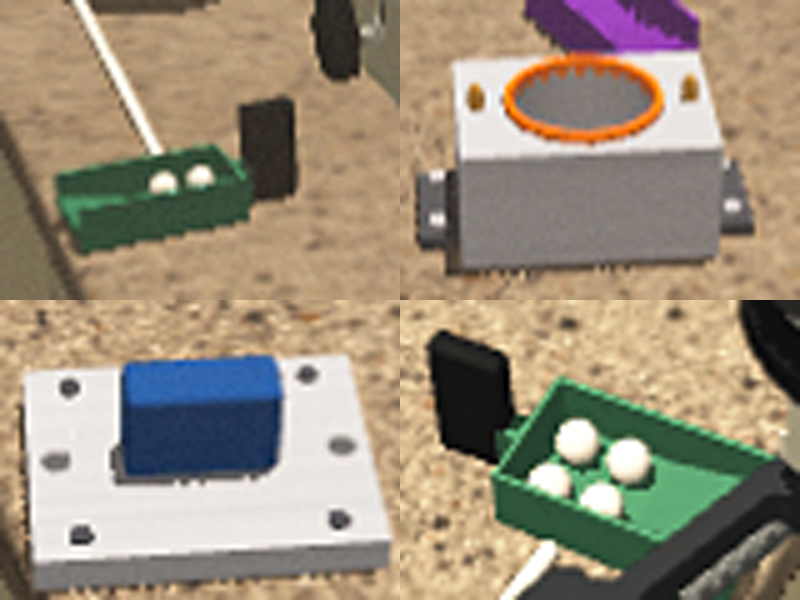

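Crops, in crop pixels:
- **Tray:** near bottom edge runs (82,252) to (250,217) in the scene. In the side view its back corners are at (160,78) and (95,185).
- **Jar:** dowel tips at (75,84) and (290,75).
- **Lid:** holes at (57,161) and (342,146).

I'll fit planar poses to these.

```bash
cat > fit.py <<'E'
from h import *
from scipy.optimize import least_squares
def fit(obs,x0):
    # obs: (file, modelpt, uv)
    def res(p):
        Rz=R.from_euler('z',p[2]).as_matrix()
        return np.concatenate([proj(f,Rz@np.array(m)+[p[0],p[1],0])[0]-uv for f,m,uv in obs])
    s=least_squares(res,x0,loss='soft_l1',x_scale=[10,10,.1]);r=res(s.x).reshape(-1,2)
    print(s.x.round(3),'res',r.round(1).tolist());return s.x
def C(f,ox,oy,L): return [(f,m,np.array([ox+(u+.5)/5-.5,oy+(v+.5)/5-.5])) for m,(u,v) in L]
if __name__=='__main__':
    t=C('scene0',165,155,[((54,-28,0),(250,217)),((54,-28,30),(248,172)),((-51,-28,0),(82,252)),((-51,-28,30),(60,200)),((54,28,30),(217,147)),((-51,28,30),(57,175)),((95,-6,0),(296,192)),((95,-6,64),(293,98)),((61,-6,64),(242,108))])
    t1=C('side0',205,295,[((54,-28,30),(160,78)),((54,28,30),(95,185)),((54,28,0),(98,220)),((95,6,64),(30,35)),((61,6,64),(110,50))])
    fit(t,[350,400,0.]);fit(t1,[350,400,0.]);fit(t+t1,[350,400,0.])
    fit(C('scene0',228,206,[((-52,0,75),(75,84)),((52,0,75),(290,75)),((-62,-46,62),(60,155)),((62,-46,62),(318,150)),((-62,46,62),(55,60)),((62,46,62),(305,55)),((-62,-46,0),(62,268)),((62,-46,0),(318,258))]),[400,150,0.])
    fit(C('scene0',248,310,[((-52,0,14),(57,161)),((52,0,14),(342,146)),((-62,46,14),(25,72)),((62,46,14),(350,55)),((62,-46,14),(388,243)),((-62,-46,14),(33,262)),((-28,-11,51),(128,102)),((28,-11,51),(278,100)),((-28,11,51),(125,65)),((28,11,51),(275,57))]),[400,-150,0.])
E
python3 fit.py
```

```text
[3.59023e+02 3.28123e+02 5.70000e-02] res [[-0.3, 0.3], [-0.4, 0.4], [-0.3, -0.1], [3.1, 1.3], [-0.1, -1.5], [-1.1, -1.1], [0.6, 0.0], [0.4, 0.1], [0.0, -0.1]]
[3.51959e+02 3.27575e+02 2.50000e-02] res [[1.3, -0.9], [-0.3, -2.5], [0.2, -0.1], [0.2, 1.2], [-1.6, 4.2]]
[3.55736e+02 3.23540e+02 6.00000e-02] res [[-0.9, 1.1], [-1.0, 1.2], [-1.1, 0.8], [2.4, 2.1], [-0.8, -0.8], [-1.9, -0.3], [0.0, 0.7], [-0.3, 0.7], [-0.6, 0.6], [-0.0, -2.4], [-0.8, -3.8], [-0.3, -1.5], [-1.0, 0.4], [-2.5, 2.9]]
[ 4.54603e+02 -7.39200e+00 -3.26000e-01] res [[0.3, -0.3], [0.4, 0.3], [-0.7, 0.4], [1.0, -0.2], [0.1, -0.1], [-0.7, -0.3], [-0.4, -0.1], [0.0, 0.1]]
[ 3.71325e+02 -3.24418e+02 -3.33000e-01] res [[-0.3, 0.0], [0.0, 0.3], [-0.2, -0.1], [-0.2, 0.5], [0.8, 0.2], [-0.3, 0.1], [-0.5, 0.5], [1.6, -0.5], [-0.7, -1.0], [0.6, -0.7]]
```

```bash
cat >> h.py <<'E'
def cmd(pos,eul=None,Rm=None):
    "print shift/turn in tool axes from the present measured pose to a target TCP pose"
    o=get_obs();R0=R.from_euler('xyz',o['tcp_rot']);R1=Rm if Rm is not None else R.from_euler('xyz',eul)
    d=R0.inv().apply(np.array(pos)-o['tool_pos'])/1000;r=(R0.inv()*R1).as_rotvec()
    print('dp',d.round(4),'rot',r.round(4),'rows>=',round(max(np.linalg.norm(d)/.0625,np.linalg.norm(r)/.187),1));return d,r
E
python3 - <<'E'
from h import *
for uv in [(240,178),(278,192),(330,178),(258,190)]: print(uv,atz('scene0',uv,0).round())
print(atz('side0',(85,392),0).round(),atz('side0',(188,290),0).round(),'knob',tri(('scene0',(258,190)),('side0',(148,335))).round())
cmd([437,332,200],[np.pi,0,np.pi+.057])
E
```

```text
(240, 178) [538. 420.   0.]
(278, 192) [614. 273.   0.]
(330, 178) [825. 310.   0.]
(258, 190) [560. 310.   0.]
[563. 569.   0.] [554. 287.   0.] knob [590. 398. -49.]
dp [-0.3065 -0.0694  0.0262] rot [-0.0011 -0.0004 -0.3857] rows>= 5.0
```

```bash
python3 -m pendant '{"dp":[[-0.052,-0.012,0.004],[-0.102,-0.023,0.009],[-0.153,-0.035,0.013],[-0.204,-0.046,0.017],[-0.255,-0.058,0.022],[-0.3065,-0.0694,0.026],[-0.3065,-0.0694,0.026]],"rotation":[[0,0,-0.065],[0,0,-0.13],[0,0,-0.195],[0,0,-0.26],[0,0,-0.325],[0,0,-0.386],[0,0,-0.386]]}'
python3 - <<'E'
from h import *
snap('wrist','w1');snap('side','s1')
E
```

```text
time: 1.02
tool_pos: [439.6, 330.0, 199.8]
tcp_rot: [-3.141, -0.0, -3.089]
contact_force: [-0.2, -0.2, 0.4]
grip_width: 91.4
finger_force: 0.0
```

View pics/w1.png

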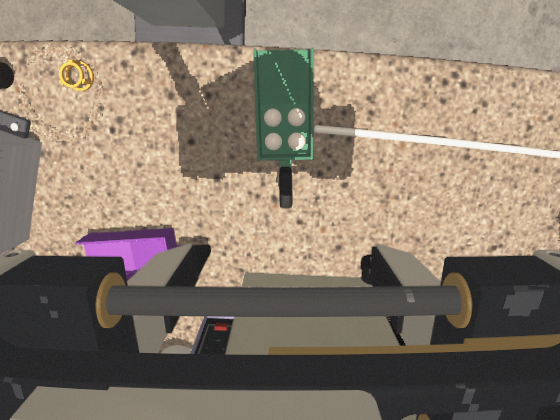

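The wrist view shows the tray's pan rim at (254..313, 50..160) and its fin top at (280..292, 168..207).

Run:
```python
from fit import *
w=[('w1',m,np.array(u,float)) for m,u in [((-51,-28,30),(254,50)),((-51,28,30),(313,50)),((54,-28,30),(257,160)),((54,28,30),(312,160)),((61,0,64),(286,167)),((95,0,64),(286,207))]]
fit(w,[359,328,.05])
i=cv2.imread('pics/w1.png')
cv2.imwrite('pics/w1c.png',cv2.resize(i[35:225,235:335],None,fx=4,fy=3.1,interpolation=cv2.INTER_CUBIC))
```

```text
[3.56019e+02 3.25721e+02 6.80000e-02] res [[-0.7, -2.2], [0.8, -3.1], [0.1, 0.5], [1.0, -0.3], [-0.7, 6.1], [-0.2, 2.0]]
```

View pics/w1c.png

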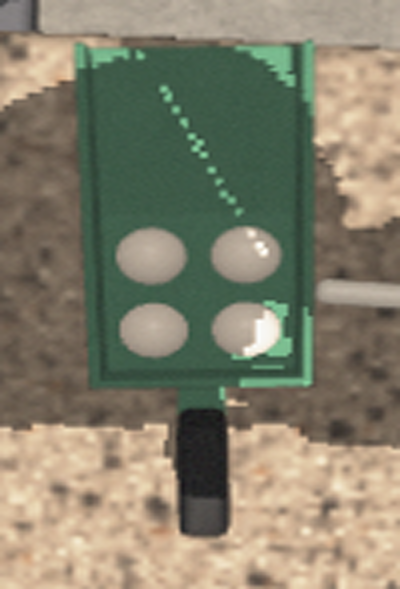

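Run:
```python
from fit import *
w=[('w1',m,np.array(u,float)) for m,u in [((-51,-28,30),(254.2,49.5)),((-51,28,30),(313.5,49.5)),((54,-28,30),(258,159.5)),((54,28,30),(313,159.5)),((95,0,64),(286,207.5)),((61,0,64),(286,177))]]
p=fit(w,[359,328,.05])
t=C('scene0',165,155,[((54,-28,0),(250,217)),((54,-28,30),(248,172)),((-51,-28,0),(82,252)),((95,-6,0),(296,192)),((95,-6,64),(293,98)),((61,-6,64),(242,108))])
p=fit(w+t,p)
f=p[:2]+[78*np.cos(p[2]),78*np.sin(p[2])];print(f)
cmd([f[0],f[1],27],[np.pi,0,np.pi+p[2]])
```

```text
[3.56968e+02 3.26170e+02 6.80000e-02] res [[-0.5, -0.6], [0.7, -1.5], [-0.5, 2.0], [0.4, 1.2], [0.2, 2.5], [-0.3, -2.8]]
[3.57367e+02 3.26179e+02 6.80000e-02] res [[-0.5, -0.1], [0.6, -1.1], [-0.4, 2.4], [0.4, 1.6], [0.2, 2.9], [-0.2, -2.4], [-0.6, 0.6], [-0.7, 0.7], [-0.6, 0.4], [0.2, 0.2], [-0.1, 0.2], [-0.4, 0.1]]
[435.18545641 331.50071573]
dp [ 0.0016 -0.0004  0.1733] rot [-0.0001 -0.0012 -0.0129] rows>= 2.8
```

```bash
python3 -m pendant '{"dp":[[0.001,0,0.055],[0.0016,0,0.11],[0.0016,0,0.15],[0.0016,0,0.173],[0.0016,0,0.173],[0.0016,0,0.173]],"rotation":[[0,0,-0.013],[0,0,-0.013],[0,0,-0.013],[0,0,-0.013],[0,0,-0.013],[0,0,-0.013]]}' && python3 -m pendant '{"dp":[[0,0,0],[0,0,0],[0,0,0],[0,0,0],[0,0,0],[0,0,0],[0,0,0],[0,0,0]],"rotation":[[0,0,0],[0,0,0],[0,0,0],[0,0,0],[0,0,0],[0,0,0],[0,0,0],[0,0,0]]}' 0.0
```

```text
time: 1.88
tool_pos: [435.6, 333.2, 28.9]
tcp_rot: [3.141, 0.002, -3.07]
contact_force: [0.1, 0.1, -0.7]
grip_width: 91.7
finger_force: 0.0
time: 2.88
tool_pos: [435.6, 332.2, 27.7]
tcp_rot: [3.142, 0.0, -3.071]
contact_force: [-0.8, 1.1, 0.8]
grip_width: 16.4
finger_force: 0.0
```

```bash
python3 -m pendant '{"dp":[[0,0,0],[0,0,0],[0,0,0],[0,0,0],[0,0,0]],"rotation":[[0,0,0],[0,0,0],[0,0,0],[0,0,0],[0,0,0]]}' && python3 -m pendant '{"dp":[[0,0,-0.005],[0,0,-0.015],[0,0,-0.035],[0,0,-0.06],[0,0,-0.085],[0,0,-0.11],[0,0,-0.125],[0,0,-0.13]],"rotation":[[0,0,0],[0,0,0],[0,0,0],[0,0,0],[0,0,0],[0,0,0],[0,0,0],[0,0,0]]}'
python3 - <<'E'
from h import *
snap('wrist','w2');snap('scene','c2')
a=cv2.imread('pics/w2.png');b=cv2.imread('pics/c2.png')
cv2.imwrite('pics/m2.png',np.hstack([a[0:240,200:360].repeat(2,0).repeat(2,1),cv2.resize(b[60:220,130:290],(480,480))]))
E
```

```text
time: 3.5
tool_pos: [435.6, 332.2, 27.7]
tcp_rot: [3.142, -0.0, -3.071]
contact_force: [-0.5, 0.1, -0.3]
grip_width: 11.7
finger_force: 30.0
time: 4.5
tool_pos: [435.8, 332.3, 158.7]
tcp_rot: [3.141, 0.001, -3.071]
contact_force: [-0.9, 0.3, -2.1]
grip_width: 12.0
finger_force: 30.0
```

View pics/m2.png

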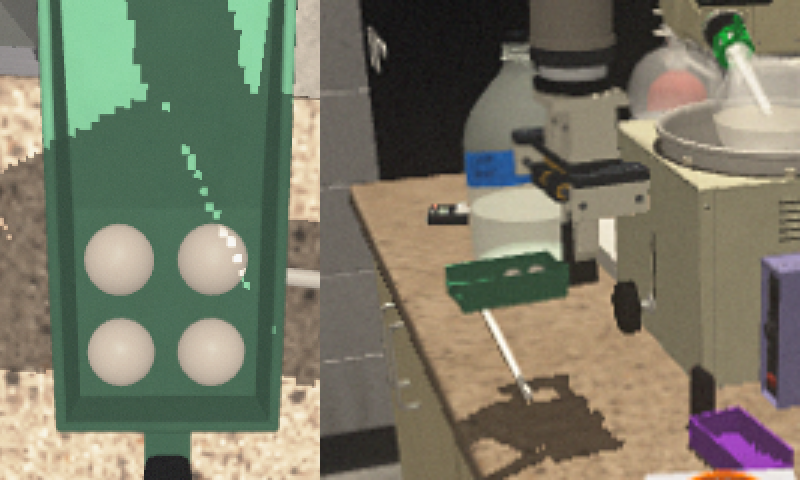

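Held level: all four balls are in the tray, clear of the rod. Next come the pre-pour and pour poses.

```bash
cat > pour.py <<'E'
from h import *
J=np.array([454.6,-7.4]);G=np.array([78.4,0,27.7])  # TCP in tray
def tool(S,yaw,th):  # spout pos, tray yaw, tip
    Rt=R.from_euler('z',yaw)*R.from_euler('y',-th)   # spout(-x) down
    return S+Rt.apply(G-[-51,0,15]),Rt*R.from_euler('xyz',[np.pi,0,np.pi])
if __name__=='__main__':
    yaw=.07;d=np.array([np.cos(yaw),np.sin(yaw)])
    for sx,z,th in [(16,140,0),(16,120,0),(16,92,12),(16,90,20),(16,90,38)]:
        S=np.r_[J+sx*d,z];p,r=tool(S,yaw,np.radians(th));print(th,p.round(1));cmd(p,Rm=r)
    print('beaker',atz('scene0',(352,268),0),'vial',atz('scene0',(373,295),0))
E
python3 pour.py
```

```text
0 [599.6   2.8 152.7]
dp [-0.1406 -0.3401  0.0051] rot [0.0001 0.0001 0.0002] rows>= 5.9
0 [599.6   2.8 132.7]
dp [-0.1406 -0.3401  0.0251] rot [0.0001 0.0001 0.0002] rows>= 5.9
12 [594.2   2.4 131.3]
dp [-0.1351 -0.3401  0.0264] rot [ 1.000e-04 -2.093e-01  2.000e-04] rows>= 5.9
20 [587.5   1.9 146.2]
dp [-0.1285 -0.3401  0.0116] rot [ 2.000e-04 -3.489e-01  2.000e-04] rows>= 5.8
38 [5.645e+02 3.000e-01 1.797e+02]
dp [-0.1054 -0.34   -0.0219] rot [ 2.000e-04 -6.631e-01  2.000e-04] rows>= 5.7
beaker [ 611.63186998 -164.06133625    0.        ] vial [ 600.54227092 -264.80117885    0.        ]
```

```bash
python3 -m pendant '{"dp":[[0,-0.01,0],[0,-0.03,0],[-0.005,-0.06,0],[-0.015,-0.095,0],[-0.03,-0.13,0],[-0.045,-0.165,0],[-0.06,-0.2,0],[-0.075,-0.235,0]],"rotation":[[0,0,0],[0,0,0],[0,0,0],[0,0,0],[0,0,0],[0,0,0],[0,0,0],[0,0,0]]}' && python3 -m pendant '{"dp":[[-0.02,-0.035,0],[-0.04,-0.065,0],[-0.055,-0.088,0],[-0.063,-0.1,0.002],[-0.0656,-0.105,0.005],[-0.0656,-0.105,0.005],[-0.0656,-0.105,0.005]],"rotation":[[0,0,0],[0,0,0],[0,0,0],[0,0,0],[0,0,0],[0,0,0],[0,0,0]]}'
python3 pour.py
python3 - <<'E'
from h import *
snap('wrist','w3');snap('scene','c3');snap('side','s3')
b=cv2.imread('pics/c3.png');a=cv2.imread('pics/w3.png')
cv2.imwrite('pics/m3.png',np.hstack([cv2.resize(a,(400,300)),cv2.resize(b[150:270,180:340],(400,300),interpolation=cv2.INTER_CUBIC)]))
E
```

```text
time: 5.6
tool_pos: [526.7, 100.5, 157.3]
tcp_rot: [-3.141, -0.001, -3.072]
contact_force: [0.1, 0.5, -3.1]
grip_width: 11.7
finger_force: 30.0
time: 6.48
tool_pos: [599.2, 3.7, 152.7]
tcp_rot: [3.141, -0.0, -3.07]
contact_force: [0.5, -0.3, -2.0]
grip_width: 12.1
finger_force: 30.0
0 [599.6   2.8 152.7]
dp [-0.0004 -0.0009  0.    ] rot [ 0.0004 -0.0004  0.0011] rows>= 0.0
0 [599.6   2.8 132.7]
dp [-0.0004 -0.0009  0.02  ] rot [ 0.0004 -0.0004  0.0011] rows>= 0.3
12 [594.2   2.4 131.3]
dp [ 0.0051 -0.0009  0.0214] rot [ 0.0005 -0.2099  0.0011] rows>= 1.1
20 [587.5   1.9 146.2]
dp [ 0.0117 -0.0009  0.0065] rot [ 0.0006 -0.3495  0.001 ] rows>= 1.9
38 [5.645e+02 3.000e-01 1.797e+02]
dp [ 0.0349 -0.0009 -0.0269] rot [ 0.0007 -0.6637  0.0009] rows>= 3.5
beaker [ 611.63186998 -164.06133625    0.        ] vial [ 600.54227092 -264.80117885    0.        ]
```

View pics/m3.png

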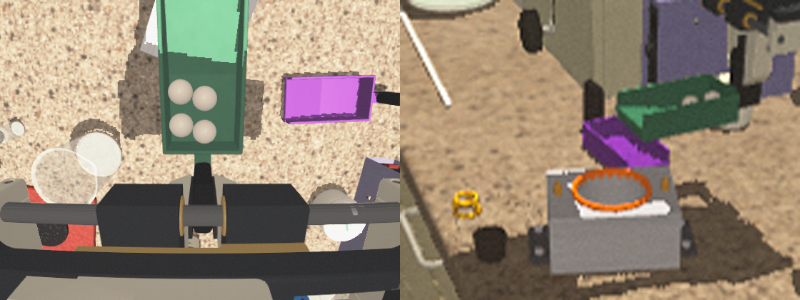

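All four balls sit at the back of the tray, level, and the jar is beneath. Tipping to 20° first.

```bash
python3 -m pendant '{"dp":[[0,-0.001,0.01],[0,-0.001,0.02],[0.002,-0.001,0.0215],[0.0051,-0.001,0.0214],[0.0083,-0.001,0.014],[0.0117,-0.001,0.0065],[0.0117,-0.001,0.0065],[0.0117,-0.001,0.0065]],"rotation":[[0,0,0],[0,0,0],[0,-0.105,0],[0,-0.21,0],[0,-0.28,0],[0,-0.35,0],[0,-0.35,0],[0,-0.35,0]]}'
python3 - <<'E'
from h import *
snap('wrist','w4');snap('scene','c4');snap('side','s4')
b=cv2.imread('pics/c4.png');a=cv2.imread('pics/w4.png')
cv2.imwrite('pics/m4.png',np.hstack([cv2.resize(a,(400,300)),cv2.resize(b[170:260,210:330],(400,300),interpolation=cv2.INTER_CUBIC)]))
from pour import *
o=get_obs();Rt=R.from_euler('xyz',o['tcp_rot'])*R.from_euler('xyz',[np.pi,0,np.pi]).inv()
for m in [(-51,-28,30),(-51,-28,15),(-51,-28,0),(-51,0,15)]:
    P=o['tool_pos']+Rt.apply(np.array(m)-G);print(m,P.round(1),((proj('c4',P)[0]-[210,170])*400/120+[400,0]).round())
E
```

```text
time: 7.62
tool_pos: [588.4, 0.9, 146.0]
tcp_rot: [3.142, 0.349, -3.072]
contact_force: [0.4, -0.9, -2.1]
grip_width: 12.0
finger_force: 30.0
(-51, -28, 30) [468.5 -35.5 103.8] [615. 151.]
(-51, -28, 15) [473.6 -35.1  89.7] [622. 167.]
(-51, -28, 0) [478.7 -34.8  75.6] [628. 182.]
(-51, 0, 15) [471.7  -7.2  89.7] [604. 150.]
```

View pics/m4.png

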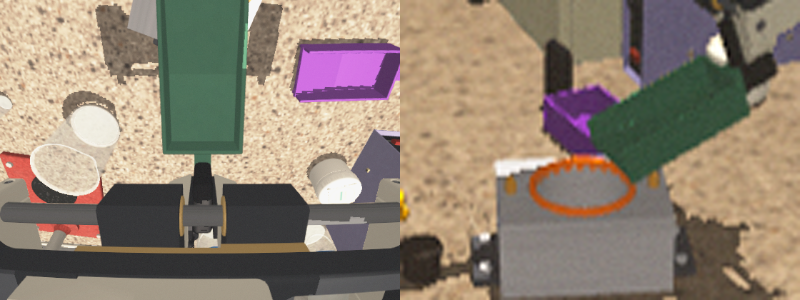

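The visible part of the tray is empty now. The spout end is out of view, so I'll tip on to 38° to be sure.

```bash
python3 pour.py | sed -n 9,10p
```

```text
38 [5.645e+02 3.000e-01 1.797e+02]
dp [ 0.0111  0.001  -0.0399] rot [ 2.000e-04 -3.138e-01  4.000e-04] rows>= 1.7
```

```bash
python3 -m pendant '{"dp":[[0.003,0,-0.01],[0.006,0,-0.02],[0.009,0,-0.03],[0.011,0,-0.04],[0.011,0,-0.04],[0.011,0,-0.04],[0.011,0,-0.04]],"rotation":[[0,-0.08,0],[0,-0.16,0],[0,-0.24,0],[0,-0.314,0],[0,-0.314,0],[0,-0.314,0],[0,-0.314,0]]}'
python3 - <<'E'
from h import *
b=cv2.imread('pics/c4.png')
o=get_obs();print(o['contact_force'])
# back level and high above: S z=140, same place
from pour import *
yaw=.07;d=np.array([np.cos(yaw),np.sin(yaw)])
for z,th in [(110,20),(150,0)]:
    p,r=tool(np.r_[J+16*d,z],yaw,np.radians(th));cmd(p,Rm=r)
E
```

```text
time: 8.65
tool_pos: [565.0, -1.0, 180.4]
tcp_rot: [-3.141, 0.664, -3.071]
contact_force: [-0.2, 0.0, -1.1]
grip_width: 11.7
finger_force: 30.0
[-0.20021929  0.04382699 -1.11428982]
dp [-0.0091  0.0014  0.0252] rot [0.     0.3147 0.0006] rows>= 1.7
dp [-0.0165  0.0013  0.0354] rot [-1.000e-04  6.637e-01  6.000e-04] rows>= 3.5
```

```bash
python3 -m pendant '{"dp":[[-0.003,0,0.008],[-0.006,0,0.017],[-0.009,0.001,0.025],[-0.011,0.001,0.028],[-0.014,0.001,0.032],[-0.0165,0.001,0.0354],[-0.0165,0.001,0.0354]],"rotation":[[0,0.1,0],[0,0.21,0],[0,0.315,0],[0,0.44,0],[0,0.55,0],[0,0.664,0],[0,0.664,0]]}'
python3 - <<'E'
from h import *
print(get_obs()['contact_force']);cmd([436,332,160],[np.pi,0,np.pi+.07])
E
```

```text
time: 9.52
tool_pos: [600.6, 2.3, 161.5]
tcp_rot: [-3.14, 0.0, -3.072]
contact_force: [-0.1, 0.1, -1.6]
grip_width: 11.8
finger_force: 30.0
[-0.10815965  0.12207916 -1.62395556]
dp [0.1411 0.3404 0.001 ] rot [-0.0014  0.0002  0.    ] rows>= 5.9
```

```bash
python3 -m pendant '{"dp":[[0.01,0.02,0],[0.03,0.06,0],[0.05,0.1,0],[0.07,0.15,0],[0.09,0.195,0],[0.11,0.24,0],[0.12,0.285,0],[0.126,0.332,0]],"rotation":[[0,0,0],[0,0,0],[0,0,0],[0,0,0],[0,0,0],[0,0,0],[0,0,0],[0,0,0]]}' && python3 -m pendant '{"dp":[[0,0,0],[0,0,0.04],[0,0,0.08],[0,0,0.11],[0,0,0.12],[0,0,0.125],[0,0,0.128]],"rotation":[[0,0,0],[0,0,0],[0,0,0],[0,0,0],[0,0,0],[0,0,0],[0,0,0]]}'
python3 -m pendant '{"dp":[[0,0,0.002],[0,0,0.003],[0,0,0.004]],"rotation":[[0,0,0],[0,0,0],[0,0,0]]}'
```

```text
time: 10.52
tool_pos: [447.3, 326.3, 163.4]
tcp_rot: [3.141, 0.001, -3.071]
contact_force: [0.9, -0.4, -1.5]
grip_width: 12.1
finger_force: 30.0
time: 11.4
tool_pos: [450.2, 325.2, 35.8]
tcp_rot: [3.14, 0.002, -3.071]
contact_force: [-0.0, 0.3, -1.6]
grip_width: 11.7
finger_force: 30.0
time: 11.78
tool_pos: [449.8, 325.1, 31.0]
tcp_rot: [3.141, 0.0, -3.071]
contact_force: [-0.1, 0.2, -1.2]
grip_width: 11.7
finger_force: 30.0
```

```bash
python3 -m pendant '{"dp":[[0,0,0.001],[0,0,0.002],[0,0,0.003],[0,0,0.0035],[0,0,0.0035]],"rotation":[[0,0,0],[0,0,0],[0,0,0],[0,0,0],[0,0,0]]}'
```

```text
time: 12.4
tool_pos: [449.7, 325.0, 27.7]
tcp_rot: [3.141, -0.0, -3.071]
contact_force: [-3.1, -0.9, 5.7]
grip_width: 12.1
finger_force: 30.0
```

Contact. Release, rise, and go to a viewing pose over the jar.

```bash
python3 -m pendant '{"dp":[[0,0,0],[0,0,0],[0,0,0],[0,0,0],[0,0,0],[0,0,0],[0,0,0],[0,0,0]],"rotation":[[0,0,0],[0,0,0],[0,0,0],[0,0,0],[0,0,0],[0,0,0],[0,0,0],[0,0,0]]}' 0.0918 && python3 -m pendant '{"dp":[[0,0,-0.03],[0,0,-0.08],[0,0,-0.13],[0,0,-0.18],[0,0,-0.19],[0,0,-0.19]],"rotation":[[0,0,0],[0,0,0],[0,0,0],[0,0,0],[0,0,0],[0,0,0]]}'
python3 - <<'E'
from h import *
snap('wrist','w5');cmd([500,-20,218],[np.pi,0,np.pi-.326])
E
```

```text
time: 13.4
tool_pos: [449.7, 325.0, 27.3]
tcp_rot: [3.141, -0.0, -3.071]
contact_force: [0.7, 0.5, -0.0]
grip_width: 87.3
finger_force: 0.0
time: 14.15
tool_pos: [449.7, 324.9, 217.2]
tcp_rot: [3.141, 0.0, -3.071]
contact_force: [-0.2, -0.1, -0.5]
grip_width: 91.9
finger_force: 0.0
dp [-0.0265 -0.3473 -0.0019] rot [-0.0007 -0.0019  0.3964] rows>= 5.6
```

```bash
python3 -m pendant '{"dp":[[-0.004,-0.05,0],[-0.008,-0.1,0],[-0.013,-0.15,0],[-0.017,-0.2,0],[-0.02,-0.25,0],[-0.024,-0.3,0],[-0.0265,-0.347,-0.002],[-0.0265,-0.347,-0.002]],"rotation":[[0,0,0.05],[0,0,0.1],[0,0,0.16],[0,0,0.22],[0,0,0.28],[0,0,0.34],[0,0,0.396],[0,0,0.396]]}'
python3 - <<'E'
from h import *
snap('wrist','w6')
b=cv2.imread('pics/w6.png');a=cv2.imread('pics/w5.png')
v=np.zeros((600,800,3),np.uint8);v[:300,:400]=cv2.resize(a,(400,300));q=cv2.resize(b[0:240],None,fx=1.42,fy=1.42,interpolation=cv2.INTER_CUBIC)
v=np.vstack([v[:250],cv2.resize(b[0:240],(800,343),interpolation=cv2.INTER_CUBIC)])
cv2.imwrite('pics/m6.png',v);print(v.shape)
E
```

```text
time: 15.2
tool_pos: [500.0, -22.0, 217.1]
tcp_rot: [-3.141, -0.004, 2.811]
contact_force: [0.0, 1.1, -0.1]
grip_width: 91.8
finger_force: 0.0
(593, 800, 3)
```

View pics/m6.png

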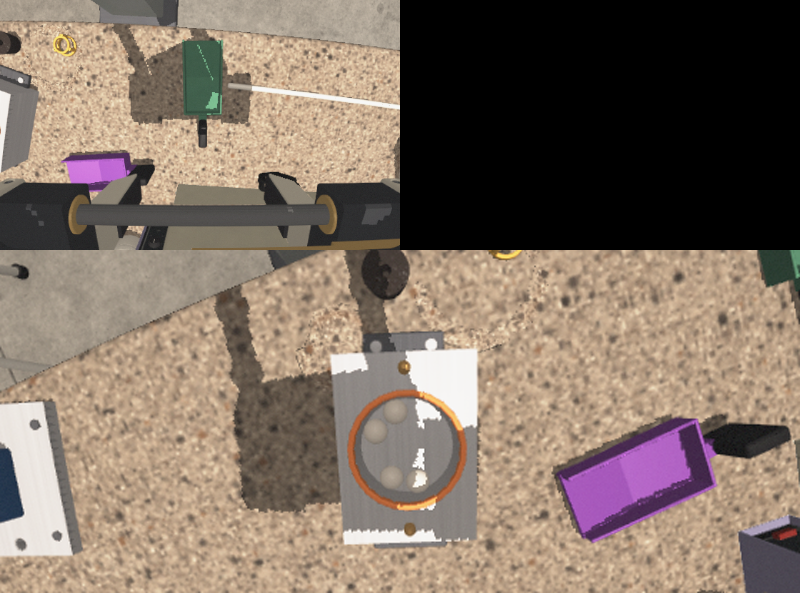

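Top: the tray stands upright, empty and clear of the rod. Bottom: all four balls are in the jar, near (375,430), (395,410), (391,476) and (417,479). The dowel tips are at (404,367) and (410,529). I'll refit the jar from this view.

Run:
```python
from fit import *
k=560/800
W=lambda u,v:np.array([(u+.5)*k-.5,(v-250+.5)*240/343-.5])
w=[('w6',m,W(*u)) for m,u in [((-52,0,75),(404,366)),((52,0,75),(410,529)),((-62,-46,62),(331,355)),((-62,46,62),(477,349)),((62,46,62),(478,538)),((62,-46,62),(344,544)),((0,0,67),(407,450))]]
p=fit(w,[454,-7,-.326])
s=C('scene0',228,206,[((-52,0,75),(75,84)),((52,0,75),(290,75)),((-62,-46,62),(60,155)),((62,-46,62),(318,150)),((-62,46,62),(55,60)),((62,46,62),(305,55)),((-62,-46,0),(62,268)),((62,-46,0),(318,258))])
fit(w+s,p)
# lid view: go so camera is over lid
cmd([390,-330,218],[np.pi,0,np.pi-.333])
```

```text
[ 4.52035e+02 -4.61200e+00 -2.91000e-01] res [[0.1, -0.3], [0.3, 1.9], [-0.3, -0.5], [-0.2, -0.6], [-0.7, 0.3], [0.5, -0.4], [0.3, 0.7]]
[ 4.52354e+02 -4.82100e+00 -2.93000e-01] res [[0.1, 0.1], [0.1, 2.2], [-0.3, -0.2], [-0.2, -0.1], [-1.0, 0.8], [0.3, -0.1], [0.1, 1.1], [-1.0, -0.3], [-0.9, -0.3], [-1.3, 0.4], [0.2, -1.0], [-1.6, 0.1], [-2.6, -1.0], [-1.0, -0.0], [-0.7, -0.7]]
dp [ 0.0041 -0.3286 -0.0008] rot [ 0.     -0.0043  0.0048] rows>= 5.3
```

```bash
python3 -m pendant '{"dp":[[0,-0.05,0],[0,-0.1,0],[0.001,-0.15,0],[0.002,-0.2,0],[0.003,-0.25,0],[0.004,-0.3,0],[0.004,-0.329,-0.001],[0.004,-0.329,-0.001]],"rotation":[[0,0,0],[0,0,0],[0,0,0],[0,0,0],[0,0,0],[0,0,0],[0,0,0.005],[0,0,0.005]]}'
python3 - <<'E'
from h import *
c=snap('wrist','w7');print(proj('w7',[[371,-324,14]]))
b=cv2.imread('pics/w7.png')
cv2.imwrite('pics/m7.png',cv2.resize(b[20:230,140:420],(800,600),interpolation=cv2.INTER_CUBIC))
E
```

```text
time: 16.25
tool_pos: [391.3, -329.8, 218.7]
tcp_rot: [3.14, -0.002, 2.81]
contact_force: [0.3, 0.6, -0.2]
grip_width: 91.9
finger_force: 0.0
[[282.56490196 163.56840619]]
```

View pics/m7.png

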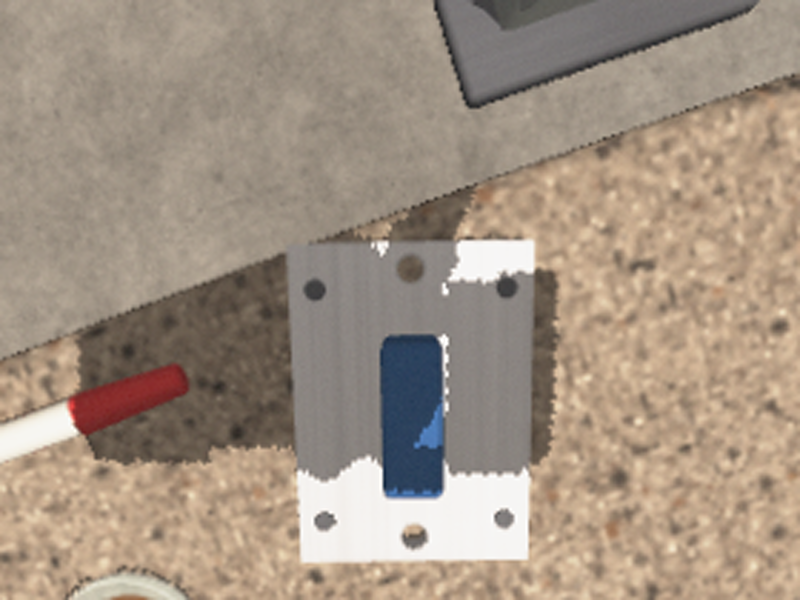

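The lid's holes are at (410,268) and (414,536). Its plate corners are (287,245), (534,241), (528,559) and (302,562).

Run:
```python
from fit import *
W=lambda u,v:np.array([140+(u+.5)*.35-.5,20+(v+.5)*.35-.5])
w=[('w7',m,W(*u)) for m,u in [((-52,0,14),(410,268)),((52,0,14),(414,536)),((-62,-46,14),(287,245)),((-62,46,14),(534,241)),((62,46,14),(528,559)),((62,-46,14),(302,562))]]
p=fit(w,[371,-324,-.333])
s=C('scene0',248,310,[((-52,0,14),(57,161)),((52,0,14),(342,146)),((-62,46,14),(25,72)),((62,46,14),(350,55)),((62,-46,14),(388,243)),((-62,-46,14),(33,262))])
fit(w+s,p)
print(get_obs()['tcp_rot'])
cmd([p[0],p[1],19],[np.pi,0,np.pi+p[2]])
```

```text
[ 3.70359e+02 -3.22005e+02 -3.17000e-01] res [[0.2, 0.6], [0.1, 0.1], [-0.1, -0.2], [-0.1, -0.1], [-0.1, -0.2], [-0.1, -0.1]]
[ 3.70678e+02 -3.22395e+02 -3.19000e-01] res [[0.1, 1.0], [-0.2, 0.5], [-0.2, 0.1], [-0.2, 0.4], [-0.4, 0.2], [-0.4, 0.1], [-1.1, -0.4], [-0.9, -0.6], [-1.2, -0.3], [-1.4, -0.4], [0.1, -0.9], [-0.7, -0.3]]
[ 3.13949830e+00 -2.31970402e-03  2.81114665e+00]
dp [ 0.0218 -0.001   0.1999] rot [ 0.0021 -0.0023 -0.0137] rows>= 3.2
```

```bash
python3 -m pendant '{"dp":[[0.01,0,0.05],[0.0215,-0.001,0.1],[0.0215,-0.001,0.15],[0.0215,-0.001,0.185],[0.0215,-0.001,0.2],[0.0215,-0.001,0.2]],"rotation":[[0.002,-0.002,-0.01],[0.002,-0.002,-0.01],[0.002,-0.002,-0.01],[0.002,-0.002,-0.01],[0.002,-0.002,-0.01],[0.002,-0.002,-0.01]]}' && python3 -m pendant '{"dp":[[0,0,0],[0,0,0],[0,0,0],[0,0,0],[0,0,0],[0,0,0],[0,0,0],[0,0,0]],"rotation":[[0,0,0],[0,0,0],[0,0,0],[0,0,0],[0,0,0],[0,0,0],[0,0,0],[0,0,0]]}' 0.0 && python3 -m pendant '{"dp":[[0,0,0],[0,0,0],[0,0,0],[0,0,0]],"rotation":[[0,0,0],[0,0,0],[0,0,0],[0,0,0]]}'
python3 - <<'E'
from fit import *
print(get_obs()['contact_force'],get_obs()['moment'])
# brass dowels and gasket in the jar view w6
i=cv2.imread('pics/w6.png');hsv=cv2.cvtColor(i,cv2.COLOR_BGR2HSV)[65:215,225:340]
m=((hsv[...,0]>5)&(hsv[...,0]<28)&(hsv[...,1]>110)).astype(np.uint8)
n,l,st,ce=cv2.connectedComponentsWithStats(m)
for k in range(1,n):
    if st[k,4]>12: print(st[k].tolist(),(ce[k]+[225,65]).round(2),hsv[l==k].mean(0).round())
for P in [(-52,0,75),(52,0,75),(-52,0,62),(52,0,62),(0,0,67)]:
    q=R.from_euler('z',-.31).apply(P)+[452.5,-5,0];print(P,proj('w6',q)[0].round(1))
E
```

```text
time: 17.05
tool_pos: [371.2, -322.5, 19.7]
tcp_rot: [-3.141, 0.0, 2.822]
contact_force: [0.6, -0.0, 0.8]
grip_width: 91.6
finger_force: 0.0
time: 18.05
tool_pos: [370.8, -323.4, 20.0]
tcp_rot: [-3.14, 0.001, 2.821]
contact_force: [0.1, 0.7, 1.0]
grip_width: 21.8
finger_force: 30.0
time: 18.55
tool_pos: [370.8, -323.5, 20.0]
tcp_rot: [-3.14, 0.001, 2.821]
contact_force: [0.3, 1.5, -0.2]
grip_width: 22.0
finger_force: 30.0
[ 0.30411936  1.50339233 -0.15311943] [ 0.3996594  -0.13652167 -0.0099903 ]
[54, 13, 8, 9, 56] [282.2  81.7] [ 16. 132. 137.]
[18, 33, 84, 84, 1202] [284.09 141.03] [ 12. 162. 183.]
[58, 126, 8, 9, 51] [286.43 194.78] [ 16. 131. 126.]
(-52, 0, 75) [283.6  81.3]
(52, 0, 75) [285.9 197.5]
(-52, 0, 62) [283.6  82.7]
(52, 0, 62) [285.8 194.3]
(0, 0, 67) [284.8 141.1]
```

```bash
cat > blob.py <<'E'
from fit import *
from scipy.optimize import least_squares
def blobs(f,x,y,w,h):
    i=cv2.imread('pics/%s.png'%f);s=cv2.cvtColor(i,cv2.COLOR_BGR2HSV)[y:y+h,x:x+w]
    m=((s[...,0]>5)&(s[...,0]<28)&(s[...,1]>110)&(s[...,2]>60)).astype(np.uint8)
    n,l,st,ce=cv2.connectedComponentsWithStats(m)
    for k in range(1,n):
        if st[k,4]>5: print(f,(st[k][:4]+[x,y,0,0]).tolist(),st[k,4],(ce[k]+[x,y]).round(2))
E
python3 - <<'E'
from blob import *
snap('side','s8');snap('scene','c8')
for f in ['side','s8','scene0','c8']:
    if f=='side': continue
    q=np.array([proj(f,R.from_euler('z',-.31).apply(P)+[453,-5.5,0])[0] for P in [(-52,0,69),(52,0,69),(0,0,67)]]);print(f,q.round(1).tolist())
    a=q.min(0).astype(int)-25;b=q.max(0).astype(int)+25;blobs(f,*np.maximum(a,0),*(b-np.maximum(a,0)))
w=[('w6',(-52,0,69),np.array([282.2,81.7])),('w6',(52,0,69),np.array([286.43,194.78])),('w6',(0,0,67),np.array([284.3,140.6]))]
fit(w,[453,-5,-.3])
E
```

```text
s8 [[300.1, 220.2], [272.1, 203.2], [285.7, 212.1]]
s8 [271, 202, 3, 5] 10 [272.3 204.2]
s8 [272, 205, 30, 19] 175 [286.1  213.26]
s8 [300, 220, 3, 4] 9 [301.11 221.67]
scene0 [[242.0, 224.2], [285.0, 222.7], [263.6, 224.1]]
scene0 [249, 216, 32, 19] 217 [264.46 224.72]
scene0 [285, 221, 2, 5] 10 [285.5 223. ]
scene0 [242, 223, 3, 5] 12 [242.75 225.08]
c8 [[242.0, 224.2], [285.0, 222.7], [263.6, 224.1]]
c8 [249, 216, 20, 19] 133 [258.23 224.5 ]
c8 [242, 223, 3, 5] 12 [242.75 225.08]
[ 4.51843e+02 -5.16400e+00 -2.92000e-01] res [[-0.0, -0.4], [-0.0, 0.6], [0.1, -0.1]]
```

Run:
```python
from blob import *
w=[('w6',(-52,0,69),np.array([282.2,81.7])),('w6',(52,0,69),np.array([286.43,194.78]))]
sd=[('s8',(52,0,69),np.array([272.3,204.2])),('s8',(-52,0,69),np.array([301.11,221.67])),('s8',(0,0,67),np.array([286.2,213.5]))]
sc=[('scene0',(52,0,69),np.array([285.5,223])),('scene0',(-52,0,69),np.array([242.75,225.08])),('scene0',(0,0,67),np.array([264.6,224.7]))]
for s in (sd,sc,sd+sc,w+sd+sc): fit(s,[453,-5,-.3])
```

```text
[ 4.49159e+02 -1.22000e+00 -2.99000e-01] res [[0.1, 0.3], [-0.2, -0.2], [0.1, -0.1]]
[ 4.5365e+02 -8.7810e+00 -2.8000e-01] res [[0.2, -0.1], [0.0, 0.0], [-0.2, 0.0]]
[ 4.52849e+02 -7.03400e+00 -2.87000e-01] res [[-0.2, -1.1], [-0.3, -1.9], [-0.2, -1.7], [-0.4, -0.2], [-0.6, -0.4], [-0.8, -0.2]]
[ 4.51966e+02 -5.26400e+00 -2.92000e-01] res [[-0.1, -0.2], [-0.1, 0.8], [-0.2, -0.7], [-0.4, -1.4], [-0.2, -1.2], [-1.0, -0.5], [-1.1, -0.7], [-1.4, -0.5]]
```

```bash
python3 -m pendant '{"dp":[[0,0,-0.005],[0,0,-0.02],[0,0,-0.045],[0,0,-0.075],[0,0,-0.1],[0,0,-0.115],[0,0,-0.12],[0,0,-0.12]],"rotation":[[0,0,0],[0,0,0],[0,0,0],[0,0,0],[0,0,0],[0,0,0],[0,0,0],[0,0,0]]}'
python3 - <<'E'
from h import *
print(get_obs()['contact_force'],get_obs()['moment']);cmd([452.4,-6.5,125],[np.pi,0,np.pi-.293])
E
```

```text
time: 19.65
tool_pos: [370.7, -323.5, 140.4]
tcp_rot: [-3.139, 0.002, 2.821]
contact_force: [0.1, 0.8, -2.6]
grip_width: 22.4
finger_force: 30.0
[ 0.07352025  0.77519423 -2.555005  ] [0.03397941 0.03069326 0.00408198]
dp [0.0224 0.3266 0.0146] rot [-0.0022  0.0021 -0.0275] rows>= 5.2
```

```bash
python3 -m pendant '{"dp":[[0.002,0.02,0],[0.005,0.07,0],[0.009,0.125,0],[0.013,0.18,0],[0.017,0.235,0],[0.02,0.29,0],[0.0224,0.32,0],[0.0224,0.3266,0]],"rotation":[[0,0,0],[0,0,0],[0,0,-0.01],[0,0,-0.02],[-0.002,0.002,-0.0275],[-0.002,0.002,-0.0275],[-0.002,0.002,-0.0275],[-0.002,0.002,-0.0275]]}' && python3 -m pendant '{"dp":[[0,0,0.01],[0,0,0.015],[0,0,0.015],[0,0,0.015]],"rotation":[[0,0,0],[0,0,0],[0,0,0],[0,0,0]]}'
python3 - <<'E'
from blob import *
o=get_obs();print(o['contact_force'],o['moment'],o['tcp_rot']);cmd([452.4,-6.5,125],[np.pi,0,np.pi-.293])
snap('side','s9');snap('scene','c9');snap('wrist','w9')
# lid hole visibility check: find rib (blue) blobs
for f in ('s9','c9'):
    i=cv2.imread('pics/%s.png'%f);s=cv2.cvtColor(i,cv2.COLOR_BGR2HSV)
    m=cv2.inRange(s,(100,130,40),(125,255,255));n,l,st,ce=cv2.connectedComponentsWithStats(m)
    print(f,[(st[k].tolist()) for k in range(1,n) if st[k,4]>60],[proj(f,R.from_euler('z',-.293).apply(P)+[452.4,-6.5,0])[0].round(1).tolist() for P in [(-28,-11,156),(28,11,156),(0,0,119)]])
E
```

```text
time: 20.65
tool_pos: [451.6, -3.9, 138.8]
tcp_rot: [3.141, -0.002, 2.852]
contact_force: [-0.3, 0.5, -2.9]
grip_width: 21.9
finger_force: 30.0
time: 21.15
tool_pos: [452.4, -7.0, 124.4]
tcp_rot: [3.141, -0.001, 2.847]
contact_force: [-0.2, -0.7, -2.0]
grip_width: 21.8
finger_force: 30.0
[-0.19106863 -0.69475032 -2.03289894] [ 0.04157104 -0.05082418  0.0498937 ] [ 3.14137922e+00 -5.36411513e-04  2.84732138e+00]
dp [ 0.0001  0.0005 -0.0006] rot [ 0.0002 -0.0005 -0.0013] rows>= 0.0
s9 [[164, 175, 11, 16, 90], [287, 182, 11, 20, 161]] [[297.7, 185.9], [275.4, 180.7], [286.3, 195.6]]
c9 [[178, 109, 27, 13, 282], [340, 162, 13, 11, 94], [351, 174, 8, 12, 65], [368, 182, 23, 15, 209]] [[251.9, 193.6], [275.1, 188.7], [263.6, 205.3]]
```

```bash
python3 -m pendant '{"dp":[[0,0.0005,0.01],[0,0.0005,0.02],[0,0.0005,0.026],[0,0.0005,0.026],[0,0.0005,0.026]],"rotation":[[0,0,0],[0,0,0],[0,0,0],[0,0,0],[0,0,0]]}' && python3 -m pendant '{"dp":[[0,0,0.002],[0,0,0.004],[0,0,0.005],[0,0,0.005],[0,0,0.005]],"rotation":[[0,0,0],[0,0,0],[0,0,0],[0,0,0],[0,0,0]]}'
```

```text
time: 21.92
tool_pos: [452.7, -5.9, 98.5]
tcp_rot: [3.141, -0.0, 2.849]
contact_force: [-0.4, -0.5, -3.7]
grip_width: 21.7
finger_force: 30.0
time: 22.55
tool_pos: [452.5, -5.9, 93.4]
tcp_rot: [3.141, -0.0, 2.849]
contact_force: [0.2, 1.0, -2.5]
grip_width: 22.2
finger_force: 30.0
```

```bash
python3 -m pendant '{"dp":[[0,0,0.001],[0,0,0.002],[0,0,0.003],[0,0,0.003]],"rotation":[[0,0,0],[0,0,0],[0,0,0],[0,0,0]]}' && python3 -c "
from h import *
o=get_obs();print(o['contact_force'],o['moment'])"
```

```text
time: 23.05
tool_pos: [452.5, -5.9, 90.3]
tcp_rot: [3.141, -0.001, 2.849]
contact_force: [1.0, 0.1, -2.2]
grip_width: 21.9
finger_force: 30.0
[ 1.04469573  0.06058633 -2.1811284 ] [ 0.01069189 -0.01948532  0.00979687]
```

```bash
python3 -m pendant '{"dp":[[0,0,0.001],[0,0,0.0015],[0,0,0.002],[0,0,0.002]],"rotation":[[0,0,0],[0,0,0],[0,0,0],[0,0,0]]}' && python3 -m pendant '{"dp":[[0,0,0.001],[0,0,0.002],[0,0,0.003],[0,0,0.003]],"rotation":[[0,0,0],[0,0,0],[0,0,0],[0,0,0]]}' && python3 -c "
from h import *
o=get_obs();print(o['contact_force'],o['moment'])"
```

```text
time: 23.55
tool_pos: [452.7, -5.9, 88.5]
tcp_rot: [3.141, -0.0, 2.849]
contact_force: [0.4, 0.5, -1.8]
grip_width: 21.8
finger_force: 30.0
time: 24.05
tool_pos: [452.7, -5.9, 85.9]
tcp_rot: [3.141, 0.0, 2.849]
contact_force: [-0.6, 1.7, 4.9]
grip_width: 21.7
finger_force: 30.0
[-0.63146459  1.66829493  4.93492641] [ 0.19461079  0.12918904 -0.05690529]
```

```bash
python3 -m pendant '{"dp":[[0,0,0.001],[0,0,0.002],[0,0,0.003],[0,0,0.004],[0,0,0.004]],"rotation":[[0,0,0],[0,0,0],[0,0,0],[0,0,0],[0,0,0]]}' && python3 -m pendant '{"dp":[[0,0,0.0005],[0,0,0.001],[0,0,0.001],[0,0,0.001]],"rotation":[[0,0,0],[0,0,0],[0,0,0],[0,0,0]]}' && python3 -c "
from h import *
o=get_obs();print(o['contact_force'],o['moment'])"
```

```text
time: 24.68
tool_pos: [452.7, -5.9, 82.4]
tcp_rot: [3.141, 0.001, 2.849]
contact_force: [-2.2, 1.5, 10.4]
grip_width: 22.3
finger_force: 30.0
time: 25.18
tool_pos: [452.7, -5.9, 82.0]
tcp_rot: [3.141, 0.001, 2.849]
contact_force: [-4.5, 1.7, 17.1]
grip_width: 22.0
finger_force: 30.0
[-4.51093981  1.71154752 17.06431558] [ 0.195975    0.7963816  -0.05877305]
```

```bash
python3 -m pendant '{"dp":[[0,0,0.0003],[0,0,0.0006],[0,0,0.0008],[0,0,0.0008],[0,0,0.0008],[0,0,0.0008],[0,0,0.0008],[0,0,0.0008]],"rotation":[[0,0,0],[0,0,0],[0,0,0],[0,0,0],[0,0,0],[0,0,0],[0,0,0],[0,0,0]]}' && python3 -c "
from blob import *
o=get_obs();print(o['contact_force'],o['moment'],o['tool_pos'])
snap('scene','c10');snap('side','s10')
for f in ('c10','s10'):
    a=[300,300] 
    q=proj(f,[[452.5,-6,67]])[0].astype(int);blobs(f,q[0]-35,q[1]-20,70,45)
"
```

```text
time: 26.18
tool_pos: [452.7, -5.9, 81.9]
tcp_rot: [3.141, 0.001, 2.849]
contact_force: [-7.6, 2.1, 25.0]
grip_width: 22.0
finger_force: 30.0
[-7.55175467  2.10837059 25.01794013] [ 0.26486371  1.2221008  -0.09913327] [452.74143262  -5.85555206  81.90382217]
s10 [283, 192, 3, 5] 10 [284.1 193.9]
```

The lid is down, but the moment (1.2 Nm) says only its robot-side edge bears. I'll trim the pitch until the moment vanishes.

```bash
python3 -m pendant '{"dp":[[0,0,0],[0.0002,0,0],[0.0003,0,0],[0.0003,0,0],[0.0003,0,0],[0.0003,0,0]],"rotation":[[0,0.002,0],[0,0.004,0],[0,0.005,0],[0,0.005,0],[0,0.005,0],[0,0.005,0]]}' && python3 -c "
from h import *
o=get_obs();print(o['contact_force'],o['moment'],o['tool_pos'],o['tcp_rot'])"
```

```text
time: 27.02
tool_pos: [452.7, -5.8, 81.9]
tcp_rot: [3.141, -0.003, 2.849]
contact_force: [-7.3, 2.6, 25.7]
grip_width: 21.8
finger_force: 30.0
[-7.33761873  2.55119304 25.699556  ] [ 0.17736046  0.92310354 -0.06549339] [452.66764458  -5.82637207  81.91516663] [ 3.14122654e+00 -3.00294530e-03  2.84891659e+00]
```

```bash
python3 -m pendant '{"dp":[[0.0002,0,0],[0.0004,0,0],[0.0006,0,0],[0.0006,0,0],[0.0006,0,0],[0.0006,0,0]],"rotation":[[0,0.004,0],[0,0.008,0],[0,0.01,0],[0,0.01,0],[0,0.01,0],[0,0.01,0]]}' && python3 -c "
from h import *
o=get_obs();print(o['contact_force'],o['moment'],o['tool_pos'],o['tcp_rot'])"
```

```text
time: 27.78
tool_pos: [452.6, -5.8, 81.9]
tcp_rot: [3.141, -0.012, 2.849]
contact_force: [-5.9, 1.4, 22.1]
grip_width: 21.8
finger_force: 30.0
[-5.91747474  1.39515706 22.13877823] [ 0.1275112   0.586751   -0.05421841] [452.59893818  -5.79005211  81.89430962] [ 3.14114229 -0.01192088  2.84897699]
```

```bash
python3 -m pendant '{"dp":[[0.0003,0,0],[0.0005,0,0],[0.0007,0,0],[0.0007,0,0],[0.0007,0,0],[0.0007,0,0]],"rotation":[[0,-0.004,0],[0,-0.008,0],[0,-0.012,0],[0,-0.012,0],[0,-0.012,0],[0,-0.012,0]]}' && python3 -c "
from h import *
o=get_obs();print(o['contact_force'],o['moment'],o['tool_pos'],o['tcp_rot'])"
```

```text
time: 28.52
tool_pos: [452.8, -5.9, 81.8]
tcp_rot: [3.141, 0.001, 2.849]
contact_force: [-1.5, 0.3, 19.6]
grip_width: 21.9
finger_force: 30.0
[-1.49455137  0.30222802 19.59010396] [ 0.20135085  0.53526343 -0.0568718 ] [452.75044666  -5.86218025  81.80371648] [3.14098050e+00 1.40857282e-03 2.84866728e+00]
```

```bash
python3 -m pendant '{"dp":[[0,0,0.0005],[0.0002,0,0.001],[0.0004,0,0.0015],[0.0004,0,0.0015],[0.0004,0,0.0015],[0.0004,0,0.0015]],"rotation":[[0,0.002,0],[0,0.004,0],[0,0.004,0],[0,0.004,0],[0,0.004,0],[0,0.004,0]]}' && python3 -c "
from h import *
o=get_obs();print(o['contact_force'],o['moment'],o['tool_pos'],o['tcp_rot'])"
```

```text
time: 29.28
tool_pos: [452.7, -5.8, 81.8]
tcp_rot: [3.141, -0.001, 2.849]
contact_force: [-6.1, 1.6, 34.8]
grip_width: 21.7
finger_force: 30.0
[-6.13622106  1.5632697  34.83083976] [ 0.09804589  1.10113068 -0.02162437] [452.73949097  -5.81489012  81.77594792] [ 3.14098468e+00 -8.34548068e-04  2.84897139e+00]
```

```bash
python3 -m pendant '{"dp":[[0.0003,0,-0.0003],[0.0003,0,-0.0003],[0.0003,0,-0.0003],[0.0003,0,-0.0003],[0.0003,0,-0.0003],[0.0003,0,-0.0003],[0.0003,0,-0.0003],[0.0003,0,-0.0003]],"rotation":[[0,0.003,0],[0,0.003,0],[0,0.003,0],[0,0.003,0],[0,0.003,0],[0,0.003,0],[0,0.003,0],[0,0.003,0]]}' && python3 -c "
from h import *
o=get_obs();print(o['contact_force'],o['moment'],o['tool_pos'],o['tcp_rot'],o['finger_force'])
if o['contact_force'][2]>22 and o['tool_pos'][2]<82.1: print(workorder.close_job())"
```

```text
time: 30.28
tool_pos: [452.7, -5.8, 81.8]
tcp_rot: [3.141, -0.003, 2.849]
contact_force: [-4.4, 0.5, 31.0]
grip_width: 21.5
finger_force: 30.0
[-4.35911561  0.46644458 30.97574699] [0.03439895 0.65668657 0.01167027] [452.68582869  -5.82464109  81.79071269] [ 3.14095079 -0.00340848  2.84887389] 30.00652402639389
the job is handed in; nothing more can be done
None
```

Job handed in at about 30 s: all four balls are in the jar and the empty tray stands upright on the worktop. The lid is on its dowels, held shut by the gripper at about 31 N. Force and height readings indicate metal-to-metal contact, though I couldn't check that by eye because my picture limit was used up.

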